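# Number a carved panel in the sloped hand stamp

### The job

Stamp the number on the carved panel in the sloped hand stamp: slide the panel along its ledge until its end is snug against the end stop, swing the sprung number-advance lever to its stop and let it spring back, then press the plunger head down to its stop, keep it there for a full second and let it rise again. Press firmly but do not force the plunger or the lever, keep the panel lying in the stamp against its stop, and leave the other things on the bench where they are.

Things in the scene. Friction and masses are not known exactly. Their poses are not given: they have to be found in the camera images.
- stand: Plywood stand fixed to the bench, base 200 x 240 mm, carrying the hand stamp. Origin on the bench, z up, x horizontal towards uphill, y along the ledge. Its bed slopes 0.60 rad (34 deg), rising to +x. Bed axes: u uphill along the bed, v = y, n out of the bed (axes x, y, z of the panel and of the plunger and lever points). Ledge 12 mm high at u -52..-40 mm.
- bed (a point): Point on the bed surface straight under the plunger, 56 mm above the stand's origin: u = v = n = 0 (the point's own axes are the stand's). The bed spans u -52..98, v -70..165 mm. Grey cast C-frame: column at u 55..85, v -20..20; its arm, 40 mm wide, reaches from there to u -22 at n 75..100.
- stop (a point): Middle of the end stop's face, 7 mm above the bed at u 0, v -35 mm. The stop is a wooden block 80 mm long along u, 15 mm thick, 14 mm high, facing +v.
- lamp (a point): Centre of the underside of the black lamp head (60 x 50 x 26 mm, along stand x, y, z) that hangs over the stamp on a thin arm from behind. It leaves no room for an upright gripper over the plunger: come along n, tilted with the bed.
- panel: Loose carved panel of light wood, 80 (x) x 120 (y) x 18 mm (z), about 0.12 kg, lying on the bed with its long lower side on the ledge. Origin at the centre of its underside, axes u, v, n. It starts 35 to 70 mm short of the end stop; its +v end can be pushed towards -v. Snug at the stop its origin is at u 0, v +25 mm.
- plunger_top (a point): Centre of the flat top of the black mushroom plunger head (40 mm across, 14 mm thick), the highest part of the stamp, 142 mm above the bed along n when up. Its z axis is n; it is pressed along -z by 16 mm.
- plunger (a joint): Plunger travel in m: 0 up, 0.016 at the stop. The spring pushes back with about 5 N at the start and 11 N at the stop.
- lever_post (a point): Top centre of the upright steel post (14 mm across, standing 26 mm clear above the lever bar along z) at the tip of the advance lever; the point turns with the lever about its z axis.
- lever_axis (a point): Point on the lever's hinge axis (axis along z = n), at u 25, v -32, n 101 mm; the post is 70 mm from it. At rest (joint 0) the post lies from the axis 45 mm towards -u and 54 mm towards -v; point axes x, y are u, v at joint 0.
- lever (a joint): Lever angle in rad: 0 at rest (the spring holds it there), 0.80 at its stop; grows as the post swings uphill (+u), counter-clockwise seen from above. About 2 N at the post to start, 5 N at the stop.
- chisel: carving chisel, 190 mm long with a round wooden handle, lying on the bench in front of the stand; a bystander; origin at its underside
- offcut: stepped wooden offcut, 70 x 45 x 36 mm, lying in front of the stop end of the stand; a bystander; origin at its underside
- jar: lidded amber glass jar, 68 mm across, 85 mm tall, behind the stand; a bystander; origin at its underside
- mallet: round carver's mallet standing on its head, 76 mm across, 220 mm tall; a bystander; origin at its underside
- glue: white bottle, 60 mm across, 170 mm tall; a bystander; origin at its underside
- brush: bench brush lying flat; a bystander; origin at its underside
- block: dark wood block 60 x 110 x 30 mm; a bystander; origin at its underside
There are look-alikes about, which are no part of the job. Leave any orange, pink or turquoise look-alike of the panel alone.

How it is judged:
By the outcome, as a careful person would: the job done as asked, in the order asked, and still so for the second after the job is handed in, with the robot touching nothing.
It also fails if it takes over 64 s, if anything falls off the work surface, if the arm or the gripper's body presses on something with over 40 N, if the wrist force passes 120 N, or if a joint passes its speed limit or range.

### The arm

A 6-joint arm with a two-finger parallel gripper is mounted at the origin on the work surface. World frame = base frame: x ahead of the robot, y to its left, z up, the work surface at z = 0. Lengths are in mm, angles in rad, forces in N, time in s.
With the tool pointing down it reaches from about 250 to 775 mm from the base axis. Payload 4 kg.
Tool frame: the origin (TCP) lies midway between the tips of the shut fingers; the grasp point (between the pads) lies 19 mm behind it (ctrl.grip_point_offset is the distance from the TCP to the grasp point, in mm); z points along the fingers, y is the line along which they close (so a half turn about z gives the same grasp; the last joint's range is limited). The gripper opens to 85 mm and grips with 20 to 120 N. Pads are 22 mm wide; open, the fingers measure 114 mm over their backs; the gripper's body (76 mm by 85 mm) begins 54 mm behind the grasp point. The pads swing forward as they close: fully open they stand 13 mm farther back than shut.
Start: joints at [1.045, 0.087, 1.371, -0, 1.684, -0.103], TCP at [225.684, 501.582, 231.341] pointing down, gripper open.
Joint ranges: [-3.1, 3.1], [-0.76, 2.03], [0.27, 2.55], [-1.08, 4.22], [0.17, 2.65], [-2.57, 2.57]. Speed limits (rad/s): [2.79, 2.79, 3.14, 3.14, 3.14, 3.14].

### API

Orientations are given as a rotation vector (axis times angle).
In Python, from bench import ctrl gives the robot as it stands.
- The arm moves only by the shell command python3 -m pendant 'ROWS' [FORCE]. ROWS is JSON, a list of rows, each an object of numbers: "rx", "ry", "rz": the turn, a rotation vector about the world's x, y, z each as a share of 180 degrees, from -1 to 1; "tx", "ty", "tz": the shift along the world's x, y, z each as a share of 0.2 m, from -1 to 1; "claw": the closure, from 0 (fully open) to 1 (shut). In form: [{"rx": .., "ry": .., "rz": .., "tx": .., "ty": .., "tz": .., "claw": ..}, ...]. A call has 1 to 10 rows; each row is the pose to reach, as a shift and turn from the pose commanded when the call began, turning the shorter way round; what a row does not reach only later rows make up. A row lasts 1/10 s, in which the tool goes at most 50 mm and 8.59 degrees, less where a joint would pass 70% of its speed; a pose out of reach is approached as far as the arm can. A call with a number of a shift or a turn outside -1 to 1 is refused whole. A call with a gripper value outside its range is refused whole. The fingers move at their own pace and stop on an object; FORCE is the grip in N (left out, the last holds). Time passes only in rows, so rows that repeat a pose let the fingers close. It gives the time, the measured TCP pose, the force, the opening and the grip force at its end, in the units of the state.
- ctrl.state(): the state, without advancing time (a new reading comes with each control period).
- ctrl.capture(name): name is "scene" or "top" or "wrist"; returns a dict with "img" (420x560x3 uint8, red, green, blue), "mtx" (3x3 intrinsics, pixels), "D" ([k1, k2, p1, p2, k3] as OpenCV has them; the pictures are not rectified), "camera_from_world" (4x4, takes a point from world to camera coordinates); the wrist camera has in their place "mount" (4x4, takes a point from camera to tool coordinates, whose origin is the TCP and whose axes are the flange's). Camera axes: x right, y down, z forward; pixel columns grow to the right and rows downward; lengths in mm; the calibration is good to about 2 mm. A picture is of the moment at which its call begins: read the wrist's pose just before it. There is no depth.
- ctrl.sign_off(): hands the job in; it is judged then, once.
The state is a dict: "clock": time; "joints": joint angles; "qd": joint speeds; "joint_torque": joint torques, N m; "eef_pos": TCP position; "eef_rot": TCP orientation; "wrist_force": force on the tool from outside, world axes, zero at the start; "wrist_torque": the same for the moment, N m; "grip_width": opening from 0.0 (shut) to 1.0 (fully open); "grasp_force": force on a finger pad.
Only numpy, scipy, OpenCV 4.12 (cv2) and the standard library are available. Lean on these libraries where they do the work, as an engineer would, in place of code of your own. Each camera call takes 0.05 s, during which the arm holds its last target. There are 200 camera calls.

## Working session

There is one attempt and no reset: what is moved stays moved. The work goes in short steps, Python scripts to look and compute and a shell command to move; the robot and the scene stay as the last step left them, time stands still between calls to the robot, and variables do not carry over. Pictures are saved under pics/ and viewed, at most 10 in all, crops included, and the job is handed in when it is done.

```bash
ls; mkdir -p pics
python3 - <<'E'
from bench import ctrl
import cv2,numpy as np
print(ctrl.state())
for n in("scene","top"):
    c=ctrl.capture(n); cv2.imwrite(f"pics/{n}0.png",c["img"][:,:,::-1]); np.savez(f"{n}0.npz",**c); print(c["mtx"],c["D"],c["camera_from_world"])
E
```

```text
pics
{'clock': 0.0, 'joints': array([ 1.04489787e+00,  8.79459258e-02,  1.37231706e+00,  2.80396313e-05,
        1.68359546e+00, -1.03077487e-01]), 'qd': array([ 0.00124118,  0.0007198 , -0.0014139 ,  0.00172865, -0.00172825,
        0.00183421]), 'joint_torque': array([-1.66781156e-03, -3.51886046e+01, -3.13257873e+01, -3.13739738e-04,
        1.10208144e-02,  7.87567899e-06]), 'eef_pos': array([225.40758319, 501.12136672, 230.11223132]), 'eef_rot': array([-0.65907145, -3.07093604,  0.00337023]), 'wrist_force': array([ 0.00206897,  0.85055704, -1.04501593]), 'wrist_torque': array([-0.01927492,  0.02191882, -0.02483952]), 'grasp_force': 0.0, 'grip_width': 1.0041608680083698}
[[419.23307005   0.         271.0064509 ]
 [  0.         419.23307005 213.23750334]
 [  0.           0.           1.        ]] [-0.11632522  0.          0.          0.          0.        ] [[ 1.72451295e-02  9.99816427e-01 -8.34977676e-03 -1.92351155e+00]
 [ 6.36889195e-01 -1.74220960e-02 -7.70758473e-01 -1.91618943e+02]
 [-7.70762453e-01  7.97394705e-03 -6.37072725e-01  1.73592548e+03]
 [ 0.00000000e+00  0.00000000e+00  0.00000000e+00  1.00000000e+00]]
[[381.69791013   0.         280.94468894]
 [  0.         381.69791013 203.42133155]
 [  0.           0.           1.        ]] [-0.07983081  0.          0.          0.          0.        ] [[-8.87538927e-02 -9.96052493e-01 -1.47547669e-03  4.95831829e+01]
 [-9.71157643e-01  8.68645532e-02 -2.22052657e-01  5.97010861e+02]
 [ 2.21304269e-01 -1.82751172e-02 -9.75033559e-01  9.39471848e+02]
 [ 0.00000000e+00  0.00000000e+00  0.00000000e+00  1.00000000e+00]]
```

View pics/scene0.png

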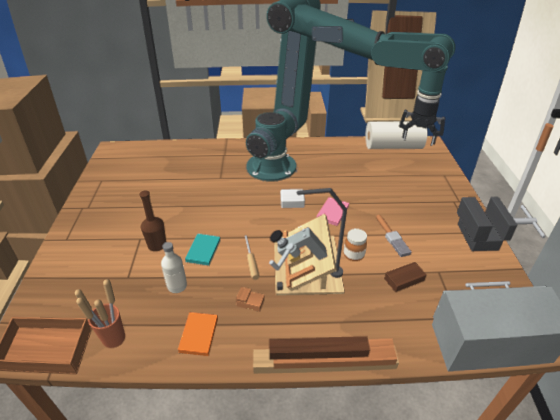

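View pics/top0.png

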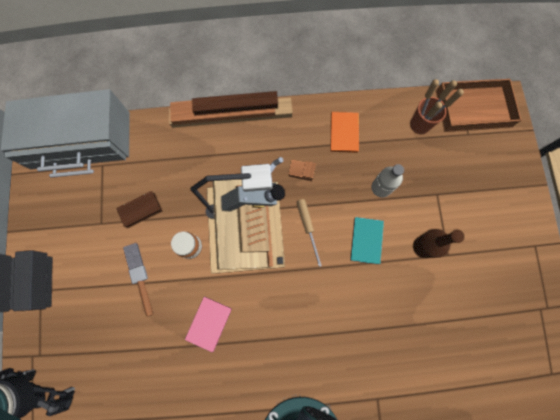

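Scene: stand with stamp at about (308,258); the orange (198,333), turquoise (203,249) and pink (333,210) look-alikes lie flat on the bench. Top: plunger head (277,192), lever post (278,160), lamp (257,177), and the light carved panel on the stand at (257,225). Panel candidates in the top view are orange (345,132), turquoise (367,240), pink (208,324) and light wood on the bed (257,225). I choose the last and will check it in a close crop.

Run:
```python
import cv2
a=cv2.imread("pics/top0.png")[145:285,195:325]; b=cv2.imread("pics/scene0.png")[185:305,255:365]
a=cv2.resize(a,None,fx=3.1,fy=4,interpolation=cv2.INTER_CUBIC) if 0 else cv2.resize(a,(390,420),interpolation=cv2.INTER_CUBIC)
b=cv2.resize(b,(385,420),interpolation=cv2.INTER_CUBIC)
cv2.imwrite("pics/crop0.png",cv2.hconcat([a,b]))
```

```text
(no output)
```

View pics/crop0.png

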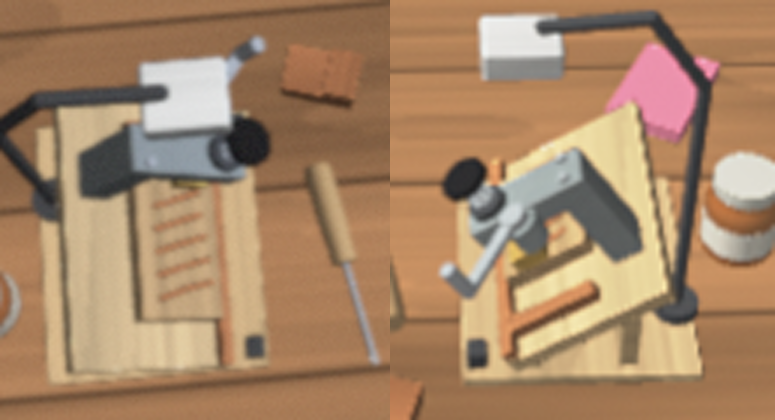

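```bash
cat > h.py <<'E'
import numpy as np,cv2
from scipy.optimize import least_squares
from scipy.spatial.transform import Rotation as R
A=0.60
Bu=np.array([np.cos(A),0,np.sin(A)]);Bn=np.array([-np.sin(A),0,np.cos(A)])
def bed(u,v,n): return u*Bu+np.array([0,v,0])+n*Bn+[0,0,56]
def world(p,pose):
    return R.from_euler('z',pose[2]).apply(p)+[pose[0],pose[1],0]
def load(n):
    c=np.load(n+"0.npz"); return c["mtx"],c["D"],c["camera_from_world"]
def proj(p,c):
    K,D,T=c; return cv2.projectPoints(np.atleast_2d(p).astype(float),cv2.Rodrigues(T[:3,:3])[0],T[:3,3],K,D)[0][:,0]
E
cat > fit.py <<'E'
from h import *
top,sc=load("top"),load("scene")
T=lambda x,y:(195+x/3,145+y/3)
S=lambda x,y:(255+(x-390)/3.5,185+y/3.5)
PT=(0,0,142)
obs=[(PT,T(250,141),top),((98,-70,0),T(57,105),top),((98,165,0),T(70,373),top),((98,165,0),S(635,103),sc),((98,-70,0),S(670,297),sc),(PT,S(466,176),sc)]
f=lambda p:np.concatenate([proj(world(bed(*q),p),c)[0]-m for q,m,c in obs])
r=least_squares(f,[400,0,1.57],x_scale=[100,100,1],loss='soft_l1')
print(r.x,np.round(f(r.x).reshape(-1,2),1))
# lever post: nom height n? panel end
def tri(a,b):
    return least_squares(lambda p:np.concatenate([proj(p,top)[0]-a,proj(p,sc)[0]-b]),[450,0,150]).x
def tobed(w):
    q=R.from_euler('z',-r.x[2]).apply(w-np.array([r.x[0],r.x[1],0]))-[0,0,56]
    return np.array([q@Bu,q[1],q@Bn])
w=tri(T(258,45),S(449,268)); print("post",w,tobed(w))
w=tri(T(187,88),S(521,32)); print("lamp top",w,tobed(w), R.from_euler('z',-r.x[2]).apply(w-np.array([r.x[0],r.x[1],0])))
for v in (60,65,70,95):
  print(v,[ (np.array(proj(world(bed(u,v+60,18),r.x),top)[0])-[195,145])*3 for u in(-40,40)])
np.save("pose.npy",r.x)
E
python3 fit.py
```

```text
[604.11425207  83.95899777   1.57082261] [[-0.8 -0.3]
 [-1.1 -3.1]
 [-0.5 -0.1]
 [-0.6 -1.4]
 [-0.8 -2.4]
 [-1.8 -0.5]]
post [688.64098414  -9.36733733 154.93578121] [-21.16403767 -84.52427893 134.35249101]
lamp top [606.8550085   45.0933118  314.79248014] [114.0479318   -2.73973484 235.53590846] [-38.865758    -2.73973484 314.79248014]
60 [array([218.81869711, 312.30618689]), array([138.10489709, 313.54842262])]
65 [array([219.28796231, 318.01081264]), array([138.51007477, 319.52098621])]
70 [array([219.75833399, 323.72641027]), array([138.91664406, 325.50560267])]
95 [array([222.12672575, 352.46759032]), array([140.97040441, 355.6078904 ])]
```

```bash
cat > go.py <<'E'
# usage: go.py u v n [tilt] -> delta rows units from measured pose (target orientation: x=+u, z=-n)
import sys
from h import *
from bench import ctrl
pose=np.load("pose.npy"); s=ctrl.state()
def tgt(tilt=A,yaw=pose[2]):
    Z=R.from_euler('z',yaw)
    x=Z.apply([np.cos(tilt),0,np.sin(tilt)]);z=-Z.apply([-np.sin(tilt),0,np.cos(tilt)])
    return R.from_matrix(np.c_[x,np.cross(z,x),z])
def tobed(w):
    q=R.from_euler('z',-pose[2]).apply(w-np.array([pose[0],pose[1],0]))-[0,0,56]
    return np.array([q@Bu,q[1],q@Bn])
u,v,n=map(float,sys.argv[1:4]); tilt=float(sys.argv[4]) if len(sys.argv)>4 else A
w=world(bed(u,v,n),pose); dr=(tgt(tilt)*R.from_rotvec(s["eef_rot"]).inv()).as_rotvec()
np.set_printoptions(precision=4,suppress=True)
print("t",s["clock"],"pos",s["eef_pos"],"bed now",tobed(s["eef_pos"]),"F",s["wrist_force"],"j",s["joints"])
print("target",w,"shift",(w-s["eef_pos"])/200,"turn",dr/np.pi,"deg",np.degrees(np.linalg.norm(dr)))
E
python3 go.py -5 160 200
```

```text
t 0.1 pos [225.4519 501.1677 230.2772] bed now [442.7497 378.6514 -91.7421] F [ 0.6016  0.2622 -0.9289] j [ 1.0449  0.0878  1.3721 -0.      1.6836 -0.1031]
target [444.1173 -33.1004 218.2439] shift [ 1.0933 -2.6713 -0.0602] turn [ 0.1696  0.1089 -0.3541] deg 73.33837631556098
```

```bash
python3 -m pendant '[{"tx":0.2,"ty":-0.5,"tz":0.05,"rx":0.1696,"ry":0.1089,"rz":-0.3541,"claw":1},{"tx":0.3,"ty":-0.7,"tz":0.1,"rx":0.1696,"ry":0.1089,"rz":-0.3541,"claw":1},{"tx":0.4,"ty":-1,"tz":0.15,"rx":0.1696,"ry":0.1089,"rz":-0.3541,"claw":1},{"tx":0.4,"ty":-1,"tz":0.15,"rx":0.1696,"ry":0.1089,"rz":-0.3541,"claw":1},{"tx":0.4,"ty":-1,"tz":0.15,"rx":0.1696,"ry":0.1089,"rz":-0.3541,"claw":1},{"tx":0.4,"ty":-1,"tz":0.15,"rx":0.1696,"ry":0.1089,"rz":-0.3541,"claw":1},{"tx":0.4,"ty":-1,"tz":0.15,"rx":0.1696,"ry":0.1089,"rz":-0.3541,"claw":1},{"tx":0.4,"ty":-1,"tz":0.15,"rx":0.1696,"ry":0.1089,"rz":-0.3541,"claw":1},{"tx":0.4,"ty":-1,"tz":0.15,"rx":0.1696,"ry":0.1089,"rz":-0.3541,"claw":1},{"tx":0.4,"ty":-1,"tz":0.15,"rx":0.1696,"ry":0.1089,"rz":-0.3541,"claw":1}]' 40
python3 go.py -5 160 200
```

```text
clock: 1.1
eef_pos: [305.1, 300.7, 260.1]
eef_rot: [-1.883, -1.878, -0.582]
wrist_force: [0.4, 0.7, 0.7]
grip_width: 0.002
grasp_force: 0.0
t 1.1 pos [305.0942 300.6576 260.1499] bed now [294.1273 299.0144  46.1305] F [0.43   0.7161 0.7152] j [ 0.194  -0.4306  1.8658  0.5859  1.5728  0.2384]
target [444.1173 -33.1004 218.2439] shift [ 0.6951 -1.6688 -0.2095] turn [0.0003 0.0001 0.0009] deg 0.17909222716497653
```

```bash
python3 -m pendant '[{"tx":0.35,"ty":-1,"tz":0},{"tx":0.35,"ty":-1,"tz":0},{"tx":0.35,"ty":-1,"tz":0},{"tx":0.35,"ty":-1,"tz":0},{"tx":0.35,"ty":-1,"tz":0}]'
python3 -m pendant '[{"tx":0.345,"ty":-0.67,"tz":-0.2},{"tx":0.345,"ty":-0.67,"tz":-0.2},{"tx":0.345,"ty":-0.67,"tz":-0.2},{"tx":0.345,"ty":-0.67,"tz":-0.2},{"tx":0.345,"ty":-0.67,"tz":-0.2},{"tx":0.345,"ty":-0.67,"tz":-0.2}]'
python3 go.py -5 160 200
python3 - <<'E'
from bench import ctrl
import cv2,numpy as np
s=ctrl.state();c=ctrl.capture("wrist"); cv2.imwrite("pics/w1.png",c["img"][:,:,::-1]); np.savez("w1.npz",pos=s["eef_pos"],rot=s["eef_rot"],**c); print(c["mount"])
E
```

```text
t 1.1 pos [305.0942 300.6576 260.1499] bed now [294.1273 299.0144  46.1305] F [0.43   0.7161 0.7152] j [ 0.194  -0.4306  1.8658  0.5859  1.5728  0.2384]
target [444.1173 -33.1004 218.2439] shift [ 0.6951 -1.6688 -0.2095] turn [0.0003 0.0001 0.0009] deg 0.17909222716497653
[[ 1.20467964e-05 -9.62059839e-01 -2.72838536e-01  6.98658535e+01]
 [ 9.99999811e-01  1.79311494e-04 -5.88119239e-04  2.95089116e-01]
 [ 6.14728986e-04 -2.72838478e-01  9.62059659e-01 -1.42385024e+02]
 [ 0.00000000e+00  0.00000000e+00  0.00000000e+00  1.00000000e+00]]invalid input at $[0]: expected keys rx, ry, rz, tx, ty, tz, claw
invalid input at $[0]: expected keys rx, ry, rz, tx, ty, tz, claw
```

View pics/w1.png

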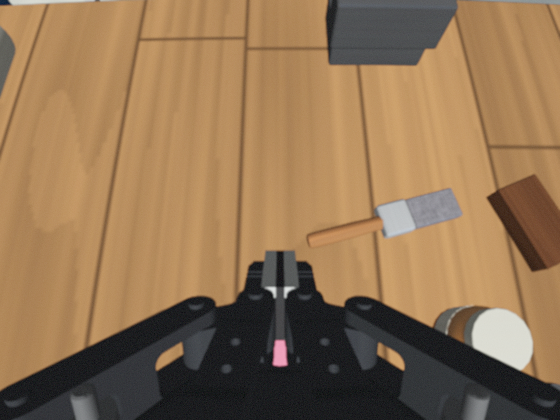

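The move was refused because every row needs all the keys, so this picture only shows the bench, brush (420,210) and jar (490,335). Retyping the moves in full.

```bash
python3 -m pendant '[{"rx":0,"ry":0,"rz":0,"claw":1,"tx":0.35,"ty":-1,"tz":0},{"rx":0,"ry":0,"rz":0,"claw":1,"tx":0.35,"ty":-1,"tz":0},{"rx":0,"ry":0,"rz":0,"claw":1,"tx":0.35,"ty":-1,"tz":0},{"rx":0,"ry":0,"rz":0,"claw":1,"tx":0.35,"ty":-1,"tz":0},{"rx":0,"ry":0,"rz":0,"claw":1,"tx":0.35,"ty":-1,"tz":0}]' &&
python3 -m pendant '[{"rx":0,"ry":0,"rz":0,"claw":1,"tx":0.345,"ty":-0.67,"tz":-0.2},{"rx":0,"ry":0,"rz":0,"claw":1,"tx":0.345,"ty":-0.67,"tz":-0.2},{"rx":0,"ry":0,"rz":0,"claw":1,"tx":0.345,"ty":-0.67,"tz":-0.2},{"rx":0,"ry":0,"rz":0,"claw":1,"tx":0.345,"ty":-0.67,"tz":-0.2},{"rx":0,"ry":0,"rz":0,"claw":1,"tx":0.345,"ty":-0.67,"tz":-0.2}]'
python3 go.py -5 160 200
python3 - <<'E'
from bench import ctrl
import cv2,numpy as np
s=ctrl.state();c=ctrl.capture("wrist"); cv2.imwrite("pics/w2.png",c["img"][:,:,::-1]); np.savez("w2.npz",pos=s["eef_pos"],rot=s["eef_rot"],**c)
E
```

```text
clock: 1.65
eef_pos: [377.8, 97.9, 260.9]
eef_rot: [-1.886, -1.877, -0.583]
wrist_force: [-0.3, 1.2, 0.4]
grip_width: -0.002
grasp_force: 0.0
clock: 2.15
eef_pos: [445.2, -32.4, 220.4]
eef_rot: [-1.879, -1.877, -0.582]
wrist_force: [0.1, 0.6, -0.4]
grip_width: -0.004
grasp_force: 0.0
t 2.15 pos [445.2107 -32.4456 220.4422] bed now [ -3.2184 158.9066 201.4446] F [ 0.1239  0.6216 -0.4005] j [-0.5667 -0.0118  1.608   0.521   1.8577 -0.4955]
target [444.1173 -33.1004 218.2439] shift [-0.0055 -0.0033 -0.011 ] turn [-0.0005 -0.0002  0.0002] deg 0.10865423759626305
```

View pics/w2.png

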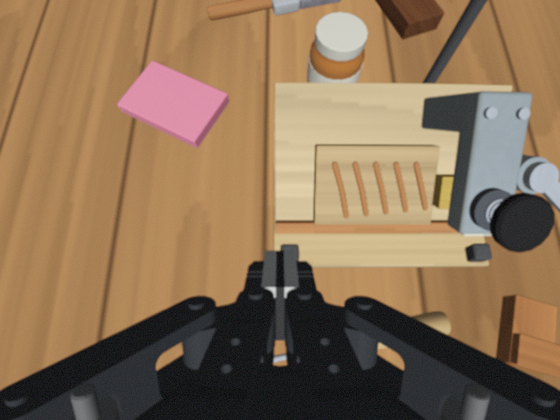

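The wrist view shows the carved panel on the bed: its +v end has top corners at (316,146) and (315,224). The bed corner is at (273,84), the plunger head at (523,222), and the look-alike is only the pink block at (174,103).

```bash
cat > fit2.py <<'E'
from h import *
exec(open("fit.py").read().split("obs=")[0].replace("from h import *",""))
def wc(f):
    d=np.load(f); M=np.eye(4);M[:3,:3]=R.from_rotvec(d["rot"]).as_matrix();M[:3,3]=d["pos"]
    return d["mtx"],d["D"],np.linalg.inv(M@d["mount"])
w=wc("w2.npz")
obs=[(PT,T(250,141),top),((98,165,0),T(70,373),top),((98,165,0),S(635,103),sc),((98,-70,0),S(670,297),sc),(PT,S(466,176),sc),((98,165,0),(273,84),w),((98,165,0),(273,84),w),(PT,(523,222),w),(PT,(523,222),w),((-52,165,0),(275,233),w)]
f=lambda p:np.concatenate([proj(world(bed(*q),p),c)[0]-m for q,m,c in obs])
r=least_squares(f,[604,84,1.57],x_scale=[100,100,1],loss='soft_l1')
print(r.x,np.round(f(r.x).reshape(-1,2),1))
r.x=r.x; np.save("pose.npy",r.x)
g=least_squares(lambda q:(proj(world(bed(40,q[0],18),r.x),w)[0]-(316,146)).tolist()+(proj(world(bed(-40,q[0],18),r.x),w)[0]-(315,224)).tolist(),[125]); print("panel end v",g.x,g.fun)
E
python3 fit2.py; python3 go.py -10 150 60
```

```text
[603.75970821  84.35892545   1.58119731] [[-1.  -0.5]
 [ 0.   0.3]
 [-1.  -1.6]
 [-0.5 -2.7]
 [-1.6 -0.4]
 [-1.  -1.6]
 [-1.  -1.6]
 [ 1.9  0.5]
 [ 1.9  0.5]
 [-0.9 -3.6]]
panel end v [123.20055627] [ 0.24059386 -1.8143399  -0.27578638 -0.32865993]
t 2.2 pos [444.8064 -31.5719 221.2942] bed now [ -0.98   160.1505 200.9456] F [ 0.0941  0.7489 -0.039 ] j [-0.5656 -0.0145  1.6087  0.5214  1.8581 -0.4954]
target [454.206   40.6692  99.8737] shift [ 0.047   0.3612 -0.6071] turn [-0.0003  0.0003  0.0031] deg 0.5701122644032331
```

```bash
python3 -m pendant '[{"rx":0,"ry":0,"rz":0.003,"claw":1,"tx":0.047,"ty":0.36,"tz":-0.607},{"rx":0,"ry":0,"rz":0.003,"claw":1,"tx":0.047,"ty":0.36,"tz":-0.607},{"rx":0,"ry":0,"rz":0.003,"claw":1,"tx":0.047,"ty":0.36,"tz":-0.607},{"rx":0,"ry":0,"rz":0.003,"claw":1,"tx":0.047,"ty":0.36,"tz":-0.607},{"rx":0,"ry":0,"rz":0.003,"claw":1,"tx":0.047,"ty":0.36,"tz":-0.607}]'
python3 go.py -10 150 9
```

```text
clock: 2.7
eef_pos: [453.7, 41.1, 101.2]
eef_rot: [-1.867, -1.891, -0.58]
wrist_force: [0.2, -0.5, -0.3]
grip_width: 0.0
grasp_force: 0.0
t 2.7 pos [453.6611  41.1308 101.164 ] bed now [ -8.8858 150.5401  60.8011] F [ 0.1711 -0.4626 -0.2526] j [-0.422   0.0431  1.8012  0.539   1.5742 -0.5095]
target [453.9065  69.4644  57.7816] shift [ 0.0012  0.1417 -0.2169] turn [ 0.      0.0009 -0.0004] deg 0.1751340385496794
```

```bash
python3 -m pendant '[{"rx":0,"ry":0,"rz":0,"claw":1,"tx":0,"ty":0.07,"tz":-0.11},{"rx":0,"ry":0,"rz":0,"claw":1,"tx":0,"ty":0.142,"tz":-0.217},{"rx":0,"ry":0,"rz":0,"claw":1,"tx":0,"ty":0.142,"tz":-0.217},{"rx":0,"ry":0,"rz":0,"claw":1,"tx":0,"ty":0.142,"tz":-0.217}]'
python3 -m pendant '[{"rx":0,"ry":0,"rz":0,"claw":1,"tx":0.02,"ty":0,"tz":0},{"rx":0,"ry":0,"rz":0,"claw":1,"tx":0.04,"ty":0,"tz":0},{"rx":0,"ry":0,"rz":0,"claw":1,"tx":0.06,"ty":0,"tz":0},{"rx":0,"ry":0,"rz":0,"claw":1,"tx":0.075,"ty":0.001,"tz":0},{"rx":0,"ry":0,"rz":0,"claw":1,"tx":0.09,"ty":0.001,"tz":0},{"rx":0,"ry":0,"rz":0,"claw":1,"tx":0.09,"ty":0.001,"tz":0}]'
python3 go.py -10 125 9
```

```text
clock: 3.1
eef_pos: [455.5, 67.3, 58.8]
eef_rot: [-1.871, -1.891, -0.583]
wrist_force: [0.2, 0.0, 0.2]
grip_width: 0.001
grasp_force: 0.0
clock: 3.7
eef_pos: [471.9, 67.5, 57.3]
eef_rot: [-1.87, -1.888, -0.578]
wrist_force: [-4.7, -4.2, 6.0]
grip_width: -0.001
grasp_force: 3.4
t 3.7 pos [471.9094  67.4647  57.2619] bed now [-12.0983 132.0189   9.8058] F [-4.6855 -4.1723  6.0332] j [-0.356   0.1194  1.8174  0.5585  1.4628 -0.5013]
target [478.9052  69.7244  57.7816] shift [0.035  0.0113 0.0026] turn [0.0003 0.0002 0.0003] deg 0.07735220099637635
```

```bash
python3 -m pendant '[{"rx":0,"ry":0,"rz":0,"claw":1,"tx":0,"ty":-0.012,"tz":0.018},{"rx":0,"ry":0,"rz":0,"claw":1,"tx":0,"ty":-0.012,"tz":0.018},{"rx":0,"ry":0,"rz":0,"claw":1,"tx":0.03,"ty":-0.012,"tz":0.018},{"rx":0,"ry":0,"rz":0,"claw":1,"tx":0.06,"ty":-0.012,"tz":0.018},{"rx":0,"ry":0,"rz":0,"claw":1,"tx":0.09,"ty":-0.012,"tz":0.018},{"rx":0,"ry":0,"rz":0,"claw":1,"tx":0.11,"ty":-0.012,"tz":0.018},{"rx":0,"ry":0,"rz":0,"claw":1,"tx":0.13,"ty":-0.012,"tz":0.018},{"rx":0,"ry":0,"rz":0,"claw":1,"tx":0.14,"ty":-0.012,"tz":0.018}]'
python3 go.py -10 93 12
```

```text
clock: 4.5
eef_pos: [500.5, 65.9, 60.0]
eef_rot: [-1.871, -1.887, -0.58]
wrist_force: [-0.5, 0.1, 0.7]
grip_width: -0.001
grasp_force: 0.6
t 4.5 pos [500.5445  65.8672  59.9866] bed now [-12.124  103.402   13.1247] F [-0.5389  0.0869  0.6775] j [-0.3402  0.1736  1.749   0.5634  1.4658 -0.4808]
target [510.9211  68.3634  60.2576] shift [0.0519 0.0125 0.0014] turn [0.     0.0006 0.0007] deg 0.15949727190367294
```

Now slowly to the stop, feeling for the rise in force.

```bash
python3 -m pendant '[{"rx":0,"ry":0,"rz":0,"claw":1,"tx":0.015,"ty":0,"tz":0},{"rx":0,"ry":0,"rz":0,"claw":1,"tx":0.03,"ty":0,"tz":0},{"rx":0,"ry":0,"rz":0,"claw":1,"tx":0.035,"ty":0,"tz":0},{"rx":0,"ry":0,"rz":0,"claw":1,"tx":0.035,"ty":0,"tz":0}]'
python3 -m pendant '[{"rx":0,"ry":0,"rz":0,"claw":1,"tx":0.01,"ty":0,"tz":0},{"rx":0,"ry":0,"rz":0,"claw":1,"tx":0.01,"ty":0,"tz":0}]'
python3 go.py -10 93 12
```

```text
clock: 4.9
eef_pos: [507.5, 65.7, 60.2]
eef_rot: [-1.871, -1.887, -0.581]
wrist_force: [0.3, 0.1, 0.2]
grip_width: 0.002
grasp_force: 0.0
clock: 5.1
eef_pos: [509.3, 65.7, 60.2]
eef_rot: [-1.871, -1.887, -0.581]
wrist_force: [-0.2, 0.4, -0.0]
grip_width: -0.003
grasp_force: 0.2
t 5.1 pos [509.2595  65.7346  60.1961] bed now [-12.19    94.6889  13.4238] F [-0.1665  0.3804 -0.0361] j [-0.3348  0.1906  1.7283  0.5646  1.466  -0.4745]
target [510.9211  68.3634  60.2576] shift [0.0083 0.0131 0.0003] turn [0.0001 0.0006 0.0007] deg 0.17492542046826232
```

```bash
for i in 1; do python3 -m pendant '[{"rx":0,"ry":0,"rz":0,"claw":1,"tx":0.01,"ty":0,"tz":0},{"rx":0,"ry":0,"rz":0,"claw":1,"tx":0.01,"ty":0,"tz":0}]'; done
python3 -m pendant '[{"rx":0,"ry":0,"rz":0,"claw":1,"tx":0.01,"ty":0,"tz":0},{"rx":0,"ry":0,"rz":0,"claw":1,"tx":0.01,"ty":0,"tz":0}]'
python3 -m pendant '[{"rx":0,"ry":0,"rz":0,"claw":1,"tx":0.01,"ty":0,"tz":0},{"rx":0,"ry":0,"rz":0,"claw":1,"tx":0.01,"ty":0,"tz":0}]'
```

```text
clock: 5.3
eef_pos: [511.3, 65.8, 60.2]
eef_rot: [-1.871, -1.887, -0.581]
wrist_force: [-0.4, 0.9, 0.1]
grip_width: -0.007
grasp_force: 0.2
clock: 5.5
eef_pos: [513.4, 65.8, 60.2]
eef_rot: [-1.871, -1.887, -0.581]
wrist_force: [-0.2, 0.7, -1.1]
grip_width: 0.002
grasp_force: 0.2
clock: 5.7
eef_pos: [513.8, 65.8, 60.1]
eef_rot: [-1.869, -1.887, -0.577]
wrist_force: [-5.6, -1.9, 3.3]
grip_width: 0.0
grasp_force: 2.6
```

```bash
python3 -m pendant '[{"rx":0,"ry":0,"rz":0,"claw":1,"tx":0.008,"ty":0,"tz":0},{"rx":0,"ry":0,"rz":0,"claw":1,"tx":0.008,"ty":0,"tz":0},{"rx":0,"ry":0,"rz":0,"claw":1,"tx":0.008,"ty":0,"tz":0}]'
python3 -m pendant '[{"rx":0,"ry":0,"rz":0,"claw":1,"tx":-0.02,"ty":0,"tz":0},{"rx":0,"ry":0,"rz":0,"claw":1,"tx":-0.06,"ty":-0.1,"tz":0.15},{"rx":0,"ry":0,"rz":0,"claw":1,"tx":-0.06,"ty":-0.25,"tz":0.37},{"rx":0,"ry":0,"rz":0,"claw":1,"tx":-0.06,"ty":-0.45,"tz":0.66},{"rx":0,"ry":0,"rz":0,"claw":1,"tx":-0.06,"ty":-0.45,"tz":0.66},{"rx":0,"ry":0,"rz":0,"claw":1,"tx":-0.06,"ty":-0.45,"tz":0.66}]'
python3 - <<'E'
from bench import ctrl
import cv2,numpy as np
s=ctrl.state();c=ctrl.capture("wrist"); cv2.imwrite("pics/w3.png",c["img"][:,:,::-1]); np.savez("w3.npz",pos=s["eef_pos"],rot=s["eef_rot"],**c)
E
python3 go.py -60 -60 190
```

```text
clock: 6.0
eef_pos: [513.9, 65.9, 60.0]
eef_rot: [-1.867, -1.886, -0.573]
wrist_force: [-9.5, -3.4, 6.4]
grip_width: -0.002
grasp_force: 4.6
clock: 6.6
eef_pos: [507.3, -26.7, 196.1]
eef_rot: [-1.877, -1.893, -0.587]
wrist_force: [-0.3, 0.9, -0.1]
grip_width: -0.002
grasp_force: 0.0
t 6.65 pos [506.0521 -25.3679 193.5966] bed now [-12.0249  98.8436 174.9427] F [-0.5846 -0.9806 -0.17  ] j [-0.4944  0.1172  1.5257  0.5317  1.7776 -0.4656]
target [665.3873 -71.8108 178.9352] shift [ 0.7967 -0.2322 -0.0733] turn [0.0007 0.002  0.0013] deg 0.4502416807028537
```

View pics/w3.png

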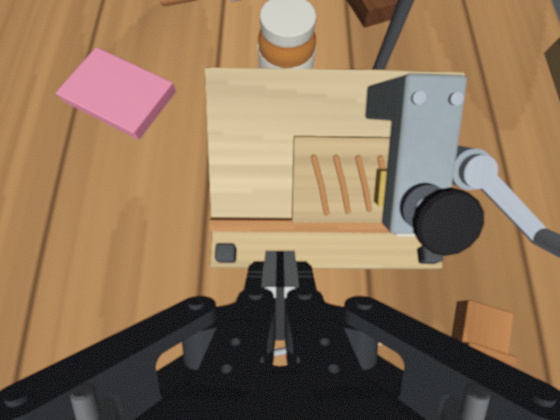

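The panel is square on its ledge, with end corners at (294,136) and (292,222). The plunger head is at (450,221), the lever hub at (478,168) and the post off to the right at about (548,240). I'll check the panel's v and refine the pose.

```bash
cat >> fit2.py <<'E'
w3=wc("w3.npz")
obs+=[((98,165,0),(207,70),w3)]*2+[(PT,(450,221),w3)]*2
r=least_squares(f,r.x,x_scale=[100,100,1],loss='soft_l1')
print(r.x,np.round(f(r.x).reshape(-1,2),1)[-4:]); np.save("pose.npy",r.x)
g=least_squares(lambda q:(proj(world(bed(40,q[0],18),r.x),w3)[0]-(294,136)).tolist()+(proj(world(bed(-40,q[0],18),r.x),w3)[0]-(292,222)).tolist(),[85]); print("panel end v",g.x,g.fun)
q=least_squares(lambda q:proj(world(bed(25,-32,q[0]),r.x),w3)[0]-(478,168),[105]);print(q.x,q.fun)
E
python3 fit2.py|tail -8; python3 go.py -60 -60 190
```

```text
[-0.9 -3.6]]
panel end v [123.20055627] [ 0.24059386 -1.8143399  -0.27578638 -0.32865993]
[603.96796273  84.38095214   1.5789455 ] [[-4.9 -3. ]
 [-4.9 -3. ]
 [ 0.6  0.5]
 [ 0.6  0.5]]
panel end v [83.58623195] [-0.35740095 -1.49071968  0.38981987 -1.19586515]
[107.97542022] [-0.13573989  0.47548228]
t 6.65 pos [506.0521 -25.3679 193.5966] bed now [-12.2252  98.807  175.0797] F [-0.5846 -0.9806 -0.17  ] j [-0.4944  0.1172  1.5257  0.5317  1.7776 -0.4656]
target [665.2438 -71.9271 178.9352] shift [ 0.796  -0.2328 -0.0733] turn [0.0007 0.002  0.0006] deg 0.39776009148445046
```

```bash
python3 -m pendant '[{"rx":0,"ry":0,"rz":0,"claw":1,"tx":0,"ty":-0.2,"tz":0},{"rx":0,"ry":0,"rz":0,"claw":1,"tx":0.25,"ty":-0.23,"tz":-0.06},{"rx":0,"ry":0,"rz":0,"claw":1,"tx":0.5,"ty":-0.23,"tz":-0.06},{"rx":0,"ry":0,"rz":0,"claw":1,"tx":0.75,"ty":-0.23,"tz":-0.06},{"rx":0,"ry":0,"rz":0,"claw":1,"tx":0.93,"ty":-0.23,"tz":-0.06},{"rx":0,"ry":0,"rz":0,"claw":1,"tx":0.93,"ty":-0.23,"tz":-0.06},{"rx":0,"ry":0,"rz":0,"claw":1,"tx":0.93,"ty":-0.23,"tz":-0.06}]'
python3 go.py -54 -84 117;python3 - <<'E'
from bench import ctrl
import cv2,numpy as np
s=ctrl.state();c=ctrl.capture("wrist"); cv2.imwrite("pics/w4.png",c["img"][:,:,::-1]); np.savez("w4.npz",pos=s["eef_pos"],rot=s["eef_rot"],**c)
E
```

```text
clock: 7.35
eef_pos: [690.2, -68.6, 176.4]
eef_rot: [-1.867, -1.884, -0.576]
wrist_force: [-0.2, -0.2, 0.6]
grip_width: -0.002
grasp_force: 0.0
t 7.35 pos [690.1753 -68.6499 176.433 ] bed now [-58.8758 -84.9575 186.1992] F [-0.235  -0.2086  0.6348] j [-0.4263  0.548   1.0049  0.5584  1.8306 -0.3554]
target [688.8667 -25.5621 122.0736] shift [-0.0065  0.2154 -0.2718] turn [-0.0007 -0.0012 -0.0006] deg 0.26866744287916405
```

View pics/w4.png

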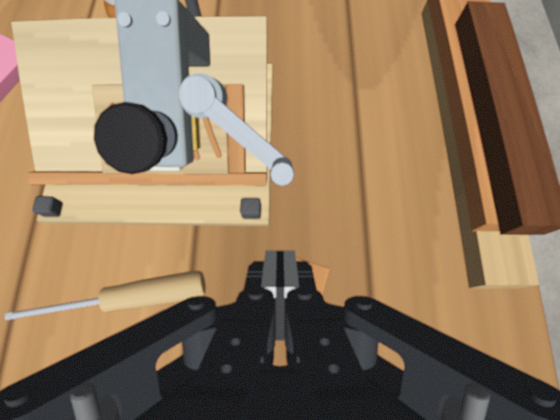

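The post top is at (283,172), the hub at (201,95), the plunger head at (131,138), and the panel reaches the orange end stop at (235,130).

```bash
cat >> fit2.py <<'E'
w4=wc("w4.npz")
P=np.load("pose.npy")
for n in(130,134,138):
  q=least_squares(lambda q:proj(world(bed(q[0],q[1],n),P),w4)[0]-(283,172),[-20,-86]);print("post",n,q.x)
q=least_squares(lambda q:proj(world(bed(q[0],q[1],142),P),w4)[0]-(130,138),[0,0]);print("plunger",q.x)
q=least_squares(lambda q:proj(world(bed(q[0],q[1],108),P),w4)[0]-(201,95),[0,0]);print("hub",q.x)
q=least_squares(lambda q:proj(world(bed(q[0],q[1],0),P),w4)[0]-(267,17),[98,-70]);print("bed corner 98,-70",q.x)
E
python3 fit2.py|tail -6
```

```text
post 130 [-22.18189106 -86.9189348 ]
post 134 [-21.52050873 -86.89804794]
post 138 [-20.8591264  -86.87716107]
plunger [-1.08437914 -2.31525961]
hub [ 23.09887685 -35.39019884]
bed corner 98,-70 [ 95.50222142 -73.11442431]
```

```bash
python3 -m pendant '[{"rx":0,"ry":0,"rz":0,"claw":1,"tx":0.008,"ty":0.1,"tz":-0.13},{"rx":0,"ry":0,"rz":0,"claw":1,"tx":0.008,"ty":0.215,"tz":-0.272},{"rx":0,"ry":0,"rz":0,"claw":1,"tx":0.008,"ty":0.215,"tz":-0.272},{"rx":0,"ry":0,"rz":0,"claw":1,"tx":0.008,"ty":0.215,"tz":-0.272}]'
python3 go.py -38 -88 117
```

```text
clock: 7.8
eef_pos: [690.9, -26.7, 125.8]
eef_rot: [-1.87, -1.886, -0.579]
wrist_force: [0.6, -0.0, 0.8]
grip_width: 0.002
grasp_force: 0.0
t 7.8 pos [690.8544 -26.6634 125.8071] bed now [-52.8142 -85.9787 120.7124] F [ 0.5627 -0.0193  0.7956] j [-0.373   0.5431  1.1135  0.5579  1.71   -0.3663]
target [692.759  -12.3246 131.1079] shift [0.0095 0.0717 0.0265] turn [-0.0001  0.     -0.0002] deg 0.03734872790045791
```

```bash
python3 -m pendant '[{"rx":0,"ry":0,"rz":0,"claw":1,"tx":0.008,"ty":0.05,"tz":0.015},{"rx":0,"ry":0,"rz":0,"claw":1,"tx":0.0095,"ty":0.072,"tz":0.0265},{"rx":0,"ry":0,"rz":0,"claw":1,"tx":0.0095,"ty":0.072,"tz":0.0265}]'
python3 -m pendant '[{"rx":0,"ry":0,"rz":0,"claw":1,"tx":0.01,"ty":0.02,"tz":0.014},{"rx":0,"ry":0,"rz":0,"claw":1,"tx":0.015,"ty":0.041,"tz":0.028},{"rx":0,"ry":0,"rz":0,"claw":1,"tx":0.015,"ty":0.041,"tz":0.028}]'
python3 go.py -18 -92 117
```

```text
clock: 8.1
eef_pos: [696.1, -14.8, 132.8]
eef_rot: [-1.877, -1.892, -0.583]
wrist_force: [2.0, -5.1, -2.4]
grip_width: -0.001
grasp_force: 2.5
clock: 8.4
eef_pos: [700.2, -7.7, 137.5]
eef_rot: [-1.881, -1.892, -0.584]
wrist_force: [6.9, -6.0, -4.6]
grip_width: -0.0
grasp_force: 3.8
t 8.4 pos [700.154   -7.7485 137.4518] bed now [-30.691  -95.4321 119.6861] F [ 6.9182 -5.9558 -4.614 ] j [-0.343   0.5347  1.0994  0.5619  1.7008 -0.3293]
target [696.6243   4.2141 142.4007] shift [-0.0176  0.0598  0.0247] turn [0.0022 0.0029 0.0017] deg 0.718974260747385
```

```bash
python3 -m pendant '[{"rx":0,"ry":0,"rz":0,"claw":1,"tx":0.018,"ty":0,"tz":0},{"rx":0,"ry":0,"rz":0,"claw":1,"tx":0.03,"ty":0.02,"tz":0.014},{"rx":0,"ry":0,"rz":0,"claw":1,"tx":0.039,"ty":0.041,"tz":0.028},{"rx":0,"ry":0,"rz":0,"claw":1,"tx":0.045,"ty":0.062,"tz":0.042},{"rx":0,"ry":0,"rz":0,"claw":1,"tx":0.05,"ty":0.083,"tz":0.056},{"rx":0,"ry":0,"rz":0,"claw":1,"tx":0.05,"ty":0.083,"tz":0.056}]'
python3 go.py 5 -104 117
```

```text
clock: 9.0
eef_pos: [709.2, 10.9, 149.1]
eef_rot: [-1.876, -1.891, -0.584]
wrist_force: [5.1, -5.5, -2.2]
grip_width: -0.0
grasp_force: 2.7
t 9.0 pos [709.228   10.8539 149.129 ] bed now [  -8.8058 -104.6573  118.8621] F [ 5.1343 -5.5142 -2.1572] j [-0.3154  0.5406  1.0685  0.5706  1.7112 -0.2931]
target [708.4692  23.294  155.3875] shift [-0.0038  0.0622  0.0313] turn [0.0011 0.0022 0.0008] deg 0.47490847131892244
```

```bash
python3 -m pendant '[{"rx":0,"ry":0,"rz":0,"claw":1,"tx":0.005,"ty":0.02,"tz":0.014},{"rx":0,"ry":0,"rz":0,"claw":1,"tx":0.008,"ty":0.04,"tz":0.028},{"rx":0,"ry":0,"rz":0,"claw":1,"tx":0.008,"ty":0.06,"tz":0.042},{"rx":0,"ry":0,"rz":0,"claw":1,"tx":0.008,"ty":0.074,"tz":0.05},{"rx":0,"ry":0,"rz":0,"claw":1,"tx":0.008,"ty":0.074,"tz":0.05}]'
python3 go.py 13 -104 117
```

```text
clock: 9.5
eef_pos: [710.5, 25.7, 158.9]
eef_rot: [-1.876, -1.89, -0.583]
wrist_force: [3.6, -3.3, -2.9]
grip_width: -0.003
grasp_force: 2.5
t 9.5 pos [710.5248  25.6852 158.9161] bed now [   8.952  -106.075   118.5717] F [ 3.6134 -3.3156 -2.935 ] j [-0.2953  0.5312  1.0626  0.5748  1.7139 -0.2674]
target [708.4154  29.8965 159.9046] shift [-0.0105  0.0211  0.0049] turn [0.0011 0.002  0.0008] deg 0.43250900705806267
```

Now small steps until the force jumps at the stop.

```bash
python3 -m pendant '[{"rx":0,"ry":0,"rz":0,"claw":1,"tx":-0.005,"ty":0.01,"tz":0.007},{"rx":0,"ry":0,"rz":0,"claw":1,"tx":-0.005,"ty":0.01,"tz":0.007}]'|grep -E "pos|force"
python3 -m pendant '[{"rx":0,"ry":0,"rz":0,"claw":1,"tx":0,"ty":0.008,"tz":0.006},{"rx":0,"ry":0,"rz":0,"claw":1,"tx":0,"ty":0.008,"tz":0.006}]'|grep -E "pos|force"
python3 go.py 13 -104 117
```

```text
eef_pos: [709.3, 27.5, 159.9]
wrist_force: [3.4, -4.4, -2.8]
grasp_force: 2.6
eef_pos: [709.3, 27.9, 160.1]
wrist_force: [4.4, -6.1, -4.7]
grasp_force: 3.9
t 9.9 pos [709.3047  27.8565 160.1492] bed now [  11.4485 -104.8726  118.3578] F [ 4.3785 -6.1008 -4.7059] j [-0.2921  0.5266  1.0659  0.5731  1.7131 -0.2622]
target [708.4154  29.8965 159.9046] shift [-0.0044  0.0102 -0.0012] turn [0.0018 0.0015 0.0012] deg 0.4700377791108259
```

```bash
python3 -m pendant '[{"rx":0,"ry":0,"rz":0,"claw":1,"tx":0,"ty":0.008,"tz":0.006},{"rx":0,"ry":0,"rz":0,"claw":1,"tx":0,"ty":0.008,"tz":0.006},{"rx":0,"ry":0,"rz":0,"claw":1,"tx":0,"ty":0.008,"tz":0.006}]'|grep -E "pos|force"
```

```text
eef_pos: [709.3, 28.0, 160.3]
wrist_force: [4.0, -8.2, -5.5]
grasp_force: 5.5
```

```bash
python3 -m pendant '[{"rx":0,"ry":0,"rz":0,"claw":1,"tx":0,"ty":-0.04,"tz":-0.028},{"rx":0,"ry":0,"rz":0,"claw":1,"tx":-0.005,"ty":-0.08,"tz":-0.055},{"rx":0,"ry":0,"rz":0,"claw":1,"tx":-0.015,"ty":-0.12,"tz":-0.083},{"rx":0,"ry":0,"rz":0,"claw":1,"tx":-0.035,"ty":-0.16,"tz":-0.11},{"rx":0,"ry":0,"rz":0,"claw":1,"tx":-0.065,"ty":-0.2,"tz":-0.137},{"rx":0,"ry":0,"rz":0,"claw":1,"tx":-0.085,"ty":-0.25,"tz":-0.17},{"rx":0,"ry":0,"rz":0,"claw":1,"tx":-0.085,"ty":-0.3,"tz":-0.205},{"rx":0,"ry":0,"rz":0,"claw":1,"tx":-0.085,"ty":-0.3,"tz":-0.205}]'
python3 go.py -55 -85 190
```

```text
clock: 11.0
eef_pos: [690.1, -28.7, 119.0]
eef_rot: [-1.871, -1.884, -0.579]
wrist_force: [-0.1, 0.5, 0.1]
grip_width: -0.004
grasp_force: 0.0
t 11.0 pos [690.0878 -28.7177 118.9608] bed now [-58.3701 -85.1954 116.2182] F [-0.1132  0.4758  0.0751] j [-0.3763  0.5476  1.1213  0.5572  1.7017 -0.3736]
target [690.2093 -67.5968 181.7584] shift [ 0.0006 -0.1944  0.314 ] turn [-0.0004 -0.0003  0.0004] deg 0.10745464128601499
```

```bash
python3 -m pendant '[{"rx":0,"ry":0,"rz":0,"claw":1,"tx":0,"ty":-0.1,"tz":0.16},{"rx":0,"ry":0,"rz":0,"claw":1,"tx":0,"ty":-0.194,"tz":0.314},{"rx":0,"ry":0.2825,"rz":-0.4125,"claw":1,"tx":0,"ty":-0.194,"tz":0.314},{"rx":0,"ry":0.2825,"rz":-0.4125,"claw":1,"tx":-0.1,"ty":-0.194,"tz":0.314},{"rx":0,"ry":0.2825,"rz":-0.4125,"claw":1,"tx":-0.2,"ty":-0.194,"tz":0.314},{"rx":0,"ry":0.2825,"rz":-0.4125,"claw":1,"tx":-0.3,"ty":-0.194,"tz":0.314},{"rx":0,"ry":0.2825,"rz":-0.4125,"claw":1,"tx":-0.35,"ty":-0.194,"tz":0.314},{"rx":0,"ry":0.2825,"rz":-0.4125,"claw":1,"tx":-0.41,"ty":-0.194,"tz":0.314},{"rx":0,"ry":0.2825,"rz":-0.4125,"claw":1,"tx":-0.41,"ty":-0.194,"tz":0.314},{"rx":0,"ry":0.2825,"rz":-0.4125,"claw":1,"tx":-0.41,"ty":-0.194,"tz":0.314}]'
python3 -m pendant '[{"rx":0,"ry":0,"rz":0,"claw":1,"tx":0,"ty":0,"tz":0}]' >/dev/null
python3 go.py -1 -2 170
```

```text
clock: 12.0
eef_pos: [608.8, -66.0, 184.1]
eef_rot: [-2.499, -0.473, -0.145]
wrist_force: [-0.2, 0.1, 0.1]
grip_width: 0.001
grasp_force: 0.0
t 12.1 pos [608.9643 -66.0849 183.9339] bed now [-51.9774  -3.77   190.568 ] F [-0.8402  0.8777  1.6219] j [-0.476   0.3671  1.2434  0.5443  1.8017  0.768 ]
target [606.7568 -12.4141 195.7424] shift [-0.011   0.2684  0.059 ] turn [ 0.     -0.2152  0.3146] deg 68.61050061218532
```

```bash
python3 -m pendant '[{"rx":0,"ry":0.0673,"rz":-0.098,"claw":1,"tx":0,"ty":0,"tz":0},{"rx":0,"ry":0.0673,"rz":-0.098,"claw":1,"tx":0,"ty":0,"tz":0},{"rx":0,"ry":0.0673,"rz":-0.098,"claw":1,"tx":0,"ty":0,"tz":0},{"rx":0,"ry":0.0673,"rz":-0.098,"claw":1,"tx":0,"ty":0,"tz":0}]'
python3 go.py -1 -2 170;python3 - <<'E'
from bench import ctrl
import cv2,numpy as np
s=ctrl.state();c=ctrl.capture("wrist"); cv2.imwrite("pics/w5.png",c["img"][:,:,::-1]); np.savez("w5.npz",pos=s["eef_pos"],rot=s["eef_rot"],**c)
E
```

```text
clock: 12.5
eef_pos: [609.0, -66.3, 183.6]
eef_rot: [-2.537, -0.012, -0.002]
wrist_force: [-1.0, 0.6, 1.0]
grip_width: 0.001
grasp_force: 0.0
t 12.5 pos [609.0002 -66.2963 183.6098] bed now [-52.3351  -3.8041 190.42  ] F [-1.0352  0.5934  0.9709] j [-0.4765  0.3674  1.2437  0.5446  1.8013  1.1384]
target [606.7568 -12.4141 195.7424] shift [-0.0112  0.2694  0.0607] turn [ 0.0004 -0.2821  0.4119] deg 89.87323728172397
```

View pics/w5.png

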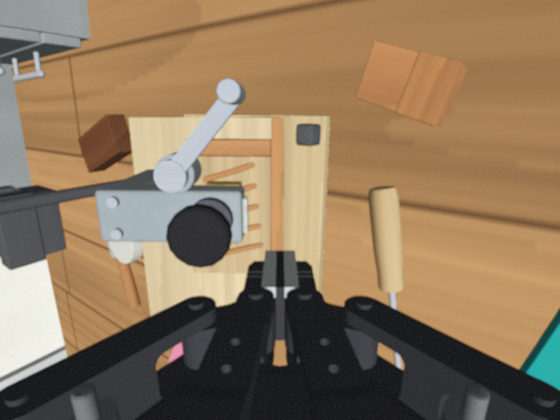

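The lever is back at rest (post at 230,90), the panel is against the stop (240,147) and the plunger head centre is at (199,236).

```bash
cat >> fit2.py <<'E'
w5=wc("w5.npz")
q=least_squares(lambda q:proj(world(bed(q[0],q[1],142),P),w5)[0]-(199,236),[0,0]);print("plunger",q.x)
q=least_squares(lambda q:proj(world(bed(q[0],q[1],134),P),w5)[0]-(230,91),[0,0]);print("post",q.x)
E
python3 fit2.py|tail -2; python3 go.py 0 -2 165
```

```text
plunger [-2.44274213 -2.07268311]
post [-23.16380333 -86.06143737]
t 12.55 pos [608.9656 -66.4113 183.5536] bed now [-52.4615  -3.7687 190.4384] F [ 0.0418  0.2308 -0.662 ] j [-0.4766  0.3674  1.2438  0.5444  1.8012  1.1377]
target [606.7271  -8.7657 192.1804] shift [-0.0112  0.2882  0.0431] turn [ 0.0004 -0.282   0.4118] deg 89.8383510931704
```

```bash
python3 -m pendant '[{"rx":0,"ry":0,"rz":0,"claw":1,"tx":-0.01,"ty":0.15,"tz":0.1},{"rx":0,"ry":0,"rz":0,"claw":1,"tx":-0.01,"ty":0.24,"tz":0.1},{"rx":0,"ry":0,"rz":0,"claw":1,"tx":-0.01,"ty":0.282,"tz":0.039},{"rx":0,"ry":0,"rz":0,"claw":1,"tx":-0.01,"ty":0.282,"tz":0.039},{"rx":0,"ry":0,"rz":0,"claw":1,"tx":-0.01,"ty":0.282,"tz":0.039}]'
python3 go.py -1.7 -2 147
```

```text
clock: 13.05
eef_pos: [606.0, -10.3, 189.2]
eef_rot: [-2.537, -0.007, 0.004]
wrist_force: [0.4, -0.3, -0.8]
grip_width: 0.001
grasp_force: 0.0
t 13.05 pos [606.0245 -10.2994 189.1981] bed now [ -2.945   -1.2849 163.4014] F [ 0.3763 -0.3065 -0.7657] j [-0.3993  0.3182  1.2967  0.5603  1.7602  1.2083]
target [606.6557  -0.0055 176.3644] shift [ 0.0032  0.0515 -0.0642] turn [ 0.0011 -0.2836  0.4128] deg 90.1581254823132
```

```bash
python3 -m pendant '[{"rx":0,"ry":0,"rz":0,"claw":1,"tx":0.002,"ty":0.03,"tz":-0.036},{"rx":0,"ry":0,"rz":0,"claw":1,"tx":0.003,"ty":0.0515,"tz":-0.064},{"rx":0,"ry":0,"rz":0,"claw":1,"tx":0.003,"ty":0.0515,"tz":-0.064}]'|grep -E "pos|force"
python3 -m pendant '[{"rx":0,"ry":0,"rz":0,"claw":1,"tx":0,"ty":0.014,"tz":-0.021},{"rx":0,"ry":0,"rz":0,"claw":1,"tx":0,"ty":0.028,"tz":-0.041},{"rx":0,"ry":0,"rz":0,"claw":1,"tx":0,"ty":0.028,"tz":-0.041}]'|grep -E "pos|force"
python3 go.py -1.7 -2 126
```

```text
eef_pos: [606.7, 0.3, 176.8]
wrist_force: [0.3, -0.3, -0.5]
grasp_force: 0.0
eef_pos: [607.7, 4.9, 170.6]
wrist_force: [-0.5, -3.9, 4.6]
grasp_force: 2.6
t 13.65 pos [607.6805   4.9497 170.5999] bed now [ -0.8723  -3.0651 139.4492] F [-0.5412 -3.8689  4.6169] j [-0.3762  0.3193  1.3323  0.5616  1.7122  1.2069]
target [606.5591  11.8516 159.0324] shift [-0.0056  0.0345 -0.0578] turn [ 0.0005 -0.2822  0.4133] deg 90.08132670321179
```

```bash
python3 -m pendant '[{"rx":0,"ry":0,"rz":0,"claw":1,"tx":0,"ty":0.01,"tz":-0.0145},{"rx":0,"ry":0,"rz":0,"claw":1,"tx":0,"ty":0.02,"tz":-0.029},{"rx":0,"ry":0,"rz":0,"claw":1,"tx":0,"ty":0.03,"tz":-0.0435},{"rx":0,"ry":0,"rz":0,"claw":1,"tx":0,"ty":0.034,"tz":-0.05},{"rx":0,"ry":0,"rz":0,"claw":1,"tx":0,"ty":0.034,"tz":-0.05}]'|grep -E "clock|pos|force"
python3 -m pendant '[{"rx":0,"ry":0,"rz":0,"claw":1,"tx":0,"ty":0.006,"tz":-0.008},{"rx":0,"ry":0,"rz":0,"claw":1,"tx":0,"ty":0.006,"tz":-0.008}]'|grep -E "pos|force"
python3 go.py -1.7 -2 126
```

```text
clock: 14.15
eef_pos: [607.7, 11.0, 161.9]
wrist_force: [-2.0, -6.5, 6.9]
grasp_force: 4.7
eef_pos: [607.7, 11.7, 160.8]
wrist_force: [-2.8, -7.6, 8.5]
grasp_force: 5.6
t 14.35 pos [607.7348  11.675  160.789 ] bed now [ -0.8619  -3.1742 127.555 ] F [-2.8409 -7.6028  8.4568] j [-0.3658  0.3203  1.3504  0.5612  1.6887  1.2047]
target [606.5591  11.8516 159.0324] shift [-0.0059  0.0009 -0.0088] turn [ 0.0006 -0.2814  0.4136] deg 90.04482726298548
```

```bash
python3 -m pendant '[{"rx":0,"ry":0,"rz":0,"claw":1,"tx":0,"ty":0.006,"tz":-0.008},{"rx":0,"ry":0,"rz":0,"claw":1,"tx":0,"ty":0.006,"tz":-0.008}]'|grep -E "clock|pos|force"
python3 -m pendant '[{"rx":0,"ry":0,"rz":0,"claw":1,"tx":0,"ty":0.006,"tz":-0.008},{"rx":0,"ry":0,"rz":0,"claw":1,"tx":0,"ty":0.006,"tz":-0.008}]'|grep -E "pos|force"
```

```text
clock: 14.55
eef_pos: [607.8, 11.7, 160.8]
wrist_force: [-5.7, -11.6, 13.9]
grasp_force: 8.8
eef_pos: [607.8, 11.8, 160.7]
wrist_force: [-7.8, -15.9, 18.3]
grasp_force: 12.0
```

```bash
python3 -m pendant '[{"rx":0,"ry":0,"rz":0,"claw":1,"tx":0,"ty":-0.002,"tz":0.003},{"rx":0,"ry":0,"rz":0,"claw":1,"tx":0,"ty":-0.002,"tz":0.003},{"rx":0,"ry":0,"rz":0,"claw":1,"tx":0,"ty":-0.002,"tz":0.003},{"rx":0,"ry":0,"rz":0,"claw":1,"tx":0,"ty":-0.002,"tz":0.003},{"rx":0,"ry":0,"rz":0,"claw":1,"tx":0,"ty":-0.002,"tz":0.003},{"rx":0,"ry":0,"rz":0,"claw":1,"tx":0,"ty":-0.002,"tz":0.003},{"rx":0,"ry":0,"rz":0,"claw":1,"tx":0,"ty":-0.002,"tz":0.003},{"rx":0,"ry":0,"rz":0,"claw":1,"tx":0,"ty":-0.002,"tz":0.003},{"rx":0,"ry":0,"rz":0,"claw":1,"tx":0,"ty":-0.002,"tz":0.003},{"rx":0,"ry":0,"rz":0,"claw":1,"tx":0,"ty":-0.002,"tz":0.003}]'|grep -E "clock|pos|force"
python3 -m pendant '[{"rx":0,"ry":0,"rz":0,"claw":1,"tx":0,"ty":0,"tz":0},{"rx":0,"ry":0,"rz":0,"claw":1,"tx":0,"ty":0,"tz":0},{"rx":0,"ry":0,"rz":0,"claw":1,"tx":0,"ty":0,"tz":0},{"rx":0,"ry":0,"rz":0,"claw":1,"tx":0,"ty":0,"tz":0},{"rx":0,"ry":0,"rz":0,"claw":1,"tx":0,"ty":0,"tz":0},{"rx":0,"ry":0,"rz":0,"claw":1,"tx":0,"ty":0,"tz":0}]'|grep -E "clock|pos|force"
python3 -m pendant '[{"rx":0,"ry":0,"rz":0,"claw":1,"tx":0,"ty":-0.02,"tz":0.03},{"rx":0,"ry":0,"rz":0,"claw":1,"tx":0,"ty":-0.04,"tz":0.06},{"rx":0,"ry":0,"rz":0,"claw":1,"tx":0,"ty":-0.07,"tz":0.1},{"rx":0,"ry":0,"rz":0,"claw":1,"tx":0,"ty":-0.1,"tz":0.145},{"rx":0,"ry":0,"rz":0,"claw":1,"tx":0,"ty":-0.16,"tz":0.23},{"rx":0,"ry":0,"rz":0,"claw":1,"tx":0,"ty":-0.35,"tz":0.25},{"rx":0,"ry":0,"rz":0,"claw":1,"tx":0,"ty":-0.5,"tz":0.25},{"rx":0,"ry":0,"rz":0,"claw":1,"tx":0,"ty":-0.6,"tz":0.25},{"rx":0,"ry":0,"rz":0,"claw":1,"tx":0,"ty":-0.6,"tz":0.25}]'
python3 go.py 0 0 0;python3 - <<'E'
from bench import ctrl
import cv2,numpy as np
a=ctrl.capture("wrist")["img"];b=ctrl.capture("top")["img"][130:290,180:340];c=ctrl.capture("scene")["img"][180:310,230:370]
z=lambda i:cv2.resize(i,(400,300),interpolation=cv2.INTER_CUBIC)
cv2.imwrite("pics/w6.png",np.vstack([np.hstack([z(a),z(b)]),np.hstack([z(c),z(a)*0])])[:,:,::-1])
E
```

```text
clock: 15.75
eef_pos: [607.8, 11.8, 160.7]
wrist_force: [-7.5, -13.5, 17.4]
grasp_force: 10.8
clock: 16.35
eef_pos: [607.8, 11.8, 160.7]
wrist_force: [-7.4, -14.8, 16.8]
grasp_force: 10.8
clock: 17.25
eef_pos: [607.4, -106.8, 205.0]
eef_rot: [-2.537, -0.002, 0.0]
wrist_force: [1.5, -0.2, 0.4]
grip_width: 0.0
grasp_force: 0.0
t 17.25 pos [ 607.3755 -106.7862  205.0092] bed now [-73.6578  -1.8496 230.9358] F [ 1.5279 -0.1555  0.4391] j [-0.5312  0.39    1.1707  0.5383  1.8722  1.1241]
target [603.968  84.381  56.   ] shift [-0.017   0.9558 -0.745 ] turn [ 0.0002 -0.2833  0.4139] deg 90.28632078997131
```

View pics/w6.png

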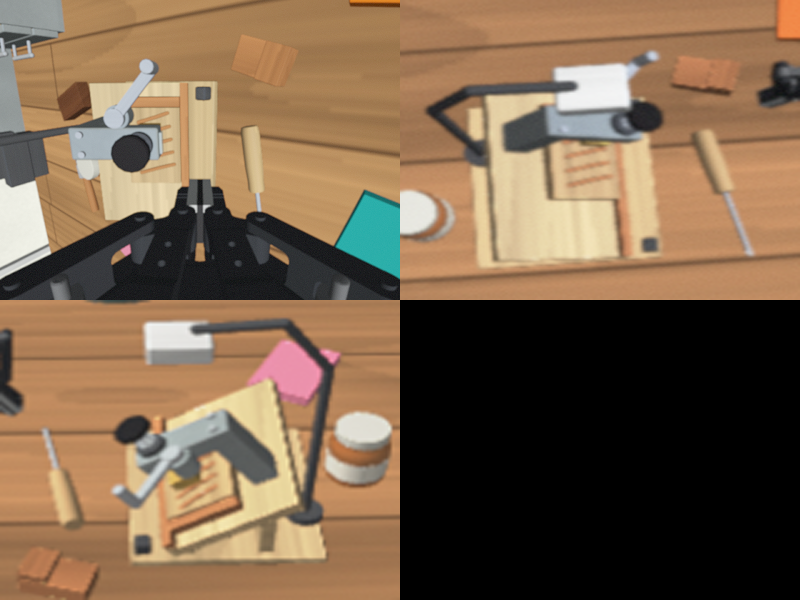

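The panel is against the stop (scene crop, about (205,515)), the plunger is up (130,430), the lever is at rest, the bystanders are where they were, and the robot is clear.

```bash
python3 -c "
from bench import ctrl
print(ctrl.sign_off())"
```

```text
the job is handed in; nothing more can be done
None
```

The job is handed in: the panel was slid snug to the end stop, the lever swung to its stop and sprang back, and the plunger was held at its stop for about 1.8 s, then let rise, finishing around 17 s with nothing else on the bench visibly moved; the judge's verdict was not shown.

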